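Fit the centring scale and hold the lens blocker's sprung arm at its stop

TASK

On the lens blocker, slide the orange centring scale edgewise down into the slot until it rests on the bottom, and let go of it. Then swing the sprung blue arm by its black handle, over the lens, all the way round to its stop, and finish while holding it there: it springs back if let go. Leave the lens in its nest, the blue scale in the rack and the other things on the bench where they are.

Things in the scene. Friction and masses are not known exactly. Their poses are not given: they have to be found in the camera images.
- orange_scale: Orange centring scale, loose, about 60 g: an upright flat plate 80 (its x) x 5 (y) x 52 (z) mm, with a grip ridge 60 x 12 x 34 mm of the same orange on top (ridge from 52 to 86 mm above the underside). Origin: centre of its lower edge; z up. It is the same either way round. It starts standing in one of the two slots of the grey rack; hold it by the ridge, across y.
- blue_scale: Blue scale of the same shape, in the other slot of the rack; to be left there.
- rack: Fixed grey rack, 110 x 130 mm, 40 mm high, with two slots along its x at y = +35 and -35 mm, floor 6 mm and mouth 40 mm above the bench. Origin: centre of its underside.
- blocker: Lens blocker, fixed: dark steel base plate 160 (x) x 250 (y) x 15 mm. On it, along y: the aluminium slot block at y = -85 mm, the lens nest at y = -15 mm (x = 0) and the dark pivot post (40 mm across) at y = +85 mm. Origin: centre of its underside; its x and y differ from the world's by its yaw.
- slot (a point): Centre of the slot's floor (15 mm above the bench), axes as the blocker. The slot runs along x: 92 mm long, 7 mm wide (flared to 19 mm over its top 6 mm), closed at the ends, 37 mm deep; the block is 102 x 27 mm and its top is 52 mm above the bench. The seated scale's origin coincides with this point, its x along the slot's.
- nest (a point): Centre of the lens seat's top, 19 mm above the bench, ringed by four small steel studs.
- lens: Clear round lens blank, 68 mm across, 6 mm thick, lying loose on the nest; origin at the centre of its underside.
- pivot (a point): Point on the arm's vertical pivot axis, 50 mm above the bench, axes as the blocker.
- swing_arm (a joint): Angle of the blue arm (rad): 0 at rest, where the spring keeps it, 1.2 at the forward stop; grows clockwise seen from above. At rest the arm points 0.37 rad from the blocker's +x towards its -y; at the stop it points along the blocker's -y, over the lens, with its red pointer towards the slot. The spring needs about 1.2 N at the handle to start and 4.3 N at the stop.
- handle (a point): Centre of the top of the arm's upright round black handle, 16 mm across, standing 45 mm above the arm (from 62 to 107 mm above the bench), 100 mm from the pivot axis. Moves with the arm.
- spectacles: Black spectacles standing open, loose, 130 mm wide, 45 mm high; leave alone. Origin: below the bridge.
- mouse: Black computer mouse, 105 x 60 x 32 mm, loose; leave alone.
- spray: White spray bottle with blue cap, 44 mm across, 120 mm high, loose; leave alone.
- driver: Screwdriver, 160 mm long, lying loose; leave alone.
- tape_roll: White paper roll standing upright, 48 mm across, 60 mm high, loose; leave alone.
There are look-alikes about, which are no part of the job. There is more than one size of the orange_scale; the one meant has the size given above.

How it is judged:
By the outcome, as a careful person would: the job done as asked, in the order asked, and still so for the second after the job is handed in, while the arm keeps its last pose, push and grip.
It also fails if it takes over 51 s, if anything falls off the work surface, if the arm or the gripper's body presses on something with over 40 N, if the wrist force passes 120 N, or if a joint passes its speed limit or range.

ROBOT

A 6-joint arm with a two-finger parallel gripper is mounted at the origin on the work surface. World frame = base frame: x ahead of the robot, y to its left, z up, the work surface at z = 0. Lengths are in m, angles in rad, forces in N, time in s.
With the tool pointing down it reaches from about 0.35 to 0.975 m from the base axis. Payload 4.9 kg.
Tool frame: the origin (TCP) lies on the centre line of the jaws, within the pads' length; the fingertips stand manip.tip_reach ahead of it and the grasp point (between the pads) is the TCP (manip.tip_reach is the distance from the TCP to the fingertips, in m); z points along the fingers, y is the line along which they close (so a half turn about z gives the same grasp; the last joint's range is limited). The gripper opens to 85 mm and grips with 20 to 120 N. Pads are 22 mm wide; open, the fingers measure 114 mm over their backs; the gripper's body (76 mm by 85 mm) begins 54 mm behind the grasp point. The pads swing forward as they close: fully open they stand 13 mm farther back than shut.
Start: joints at [1.129, 0.053, 1.613, -0, 1.476, -0.119], TCP at [0.198, 0.593, 0.226] pointing down, gripper open.
Joint ranges: [-3.01, 3.01], [-1.01, 2.22], [0.06, 2.58], [-1.02, 4.17], [0.09, 2.62], [-3.14, 3.14]. Speed limits (rad/s): [2.57, 2.57, 3.14, 3.14, 3.14, 3.14].

INTERFACE

Orientations are given as a unit quaternion [w, x, y, z].
In Python, from plant import manip gives the robot as it stands. The module is installed in compiled form; this text tells all that it offers.
- The arm moves only by the tool move_arm, never from a script. Its argument "rows" is a list of rows, each a list of 7 numbers: the shift along the tool's x, y, z in cm, then the turn, a rotation vector about the tool's x, y, z in degrees, then the opening, from -1 (shut) to 1 (fully open). In form: [[tx, ty, tz, ax, ay, az, jaw], ...]. A call has 1 to 20 rows; each row shifts and turns the commanded pose from where the row before left it, along the tool's axes as they then stand; what a row does not reach is not made up. A row lasts 1/12 s, in which the tool goes at most 41.7 mm and 7.16 degrees, less where a joint would pass 70% of its speed; a pose out of reach is approached as far as the arm can. A call is refused whole if a number of a shift passes 4.17 or a number of a turn 7.16, either way. A call with a gripper value outside its range is refused whole. The fingers move at their own pace and stop on an object; the grip force is fixed at half the most. Time passes only in rows, so rows that do not move let the fingers close. It gives the time, the measured TCP pose, the force, the opening and the grip force at its end, in the units of the state.
- manip.state(): the state, without advancing time (a new reading comes with each control period).
- manip.grab_frame(name): name is "scene" or "side" or "wrist"; returns a dict with "img" (384x512x3 uint8, blue, green, red), "mtx" (3x3 intrinsics, pixels), "R" (3x3) and "t" (3): a world point X has camera coordinates R X + t. Camera axes: x right, y down, z forward; pixel columns grow to the right and rows downward; lengths in m; the calibration is good to about 2 mm. A picture is of the moment at which its call begins. There is no depth.
- manip.job_done(): hands the job in; it is judged then, once.
The state is a dict: "time": time; "joint_pos": joint angles; "joint_vel": joint speeds; "joint_efforts": joint torques, N m; "tool_pos": TCP position; "tool_rot": TCP orientation; "contact_force": force on the tool from outside, world axes, zero at the start; "ft_torque": the same for the moment, N m; "gripper_width": opening from 0.0 (shut) to 1.0 (fully open); "grasp_force": force on a finger pad.
Only numpy, scipy, OpenCV 4.12 (cv2) and the standard library are available. Lean on these libraries where they do the work, as an engineer would, in place of code of your own. Each camera call takes 0.05 s, during which the arm holds its last target. There are 200 camera calls.

## Working session

There is one attempt and no reset: what is moved stays moved. The work goes in short steps, Python scripts to look and compute and a tool call to move; the robot and the scene stay as the last step left them, time stands still between calls to the robot, and variables do not carry over. Pictures are saved under pics/ and viewed, at most 10 in all, crops included, and the job is handed in when it is done.

Besides the shell and the picture viewer there is one more tool, called after ">>>" as name(argument=value, ...), one argument or row to a line, values as JSON. move_arm: Moves the arm, as the interface text tells. Its arguments: {"type":"object","properties":{"rows":{"type":"array","items":{"type":"array","items":{"type":"number"}}}},"required":["rows"]}

```bash
mkdir -p pics
cat > h.py <<'E'
import numpy as np, cv2, json
from plant import manip
from scipy.spatial.transform import Rotation as Rt
def grab(n,f):
    d=manip.grab_frame(n); cv2.imwrite(f'pics/{f}.png',d['img'])
    np.savez(f'pics/{f}.npz',**{k:d[k] for k in('mtx','R','t')}); return d
def ray(f,uv,z):
    d=np.load(f'pics/{f}.npz'); R,t,K=d['R'],np.ravel(d['t']),d['mtx']
    c=-R.T@t; v=R.T@np.linalg.inv(K)@np.array([uv[0],uv[1],1.]); return c+v*(z-c[2])/v[2]
def proj(f,X):
    d=np.load(f'pics/{f}.npz'); p=d['mtx']@(d['R']@np.array(X)+np.ravel(d['t'])); return p[:2]/p[2]
E
python3 - <<'E'
from h import *
a=grab('scene','scene0')['img'];b=grab('side','side0')['img']
cv2.imwrite('pics/s0.png',cv2.resize(a,(800,600),interpolation=cv2.INTER_CUBIC))
cv2.imwrite('pics/d0.png',cv2.resize(b,(800,600),interpolation=cv2.INTER_CUBIC))
print(manip.state(),manip.tip_reach)
for f in('scene0','side0'):
    d=np.load(f'pics/{f}.npz');print(-d['R'].T@np.ravel(d['t']))
E
```

```text
{'time': 0.1, 'joint_pos': array([ 1.12898014e+00,  5.33126832e-02,  1.61412845e+00, -1.29562849e-05,
        1.47595849e+00, -1.18977129e-01]), 'joint_vel': array([-7.97342567e-04,  7.74798363e-05, -3.27641513e-03,  1.04834200e-03,
        3.30193254e-04, -4.09135201e-04]), 'joint_efforts': array([ 3.07174187e-04, -3.94900632e+01, -3.71364033e+01, -1.35893679e-04,
        3.87581866e-03,  5.66224699e-06]), 'tool_pos': array([0.19804027, 0.59221415, 0.22468927]), 'tool_rot': array([-2.43831496e-04,  1.60718766e-01,  9.86999829e-01, -8.69986506e-04]), 'contact_force': array([-0.53193219, -0.30332375,  0.25991524]), 'ft_torque': array([0.02134285, 0.01480717, 0.02399699]), 'grasp_force': 0.0, 'gripper_width': 0.9964995374971736} 0.019
[1.37042765 0.17786242 1.14423768]
[0.50256956 0.9232173  0.77276691]
```

View pics/s0.png

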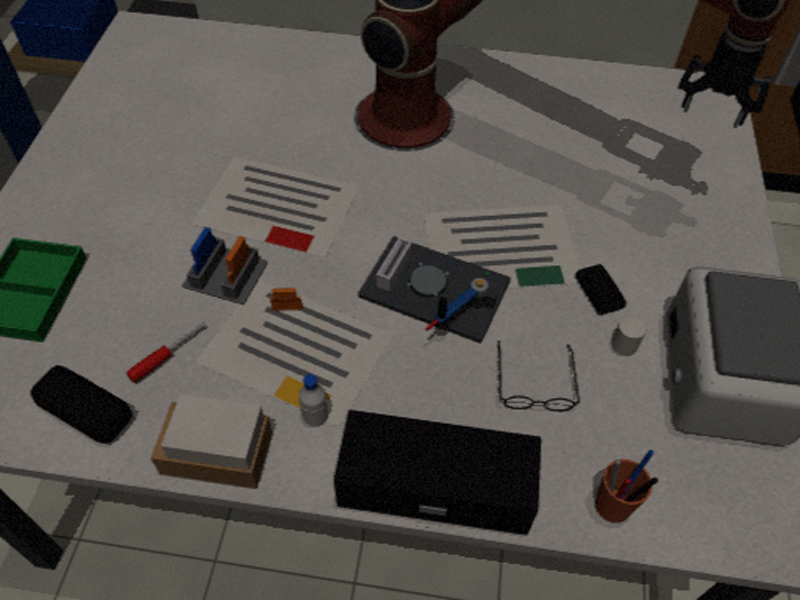

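View pics/d0.png

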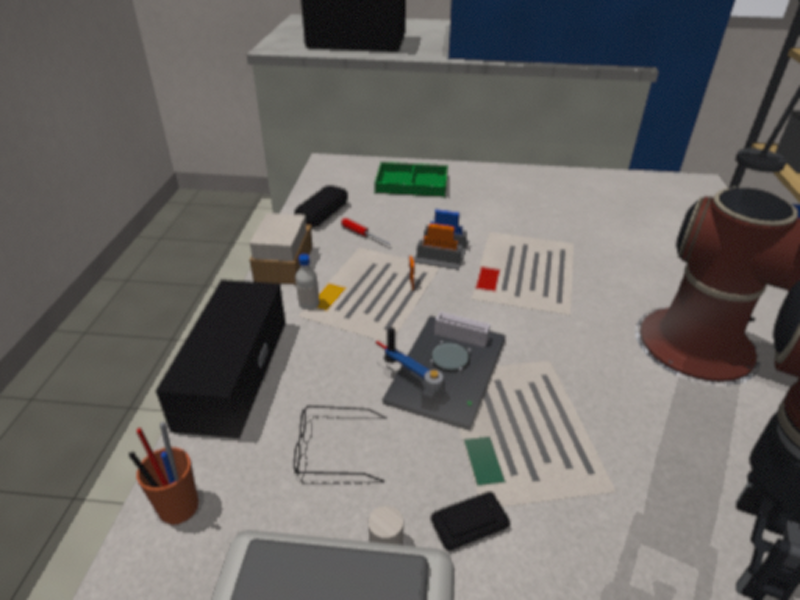

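The scene view shows the rack at (225,270) with the orange scale in its right slot (237,260). The blocker is at (435,287), with the slot block at (393,262), the post at (480,287) and the arm handle at (442,308). A smaller orange look-alike lies at (285,298). Next I'll enlarge these areas.

Run:
```python
from h import *
a=cv2.imread('pics/scene0.png');b=cv2.imread('pics/side0.png')
r=lambda i,x,y,w,h:cv2.convertScaleAbs(cv2.resize(i[y:y+h,x:x+w],(w*6,h*6),interpolation=cv2.INTER_CUBIC),alpha=1.7)
L=r(a,112,142,65,55);M=r(a,226,148,66+38,72)
print(L.shape,M.shape)
o=np.zeros((600,800,3),np.uint8)
M=cv2.resize(a[146:222,226:332],None,fx=5,fy=5,interpolation=cv2.INTER_CUBIC); L=cv2.resize(a[140:200,112:164],None,fx=5,fy=5,interpolation=cv2.INTER_CUBIC)
o[:380,:530]=M;o[:300,540:800]=L
cv2.imwrite('pics/c1.png',cv2.convertScaleAbs(o,alpha=1.7))
o=np.zeros((600,800,3),np.uint8)
M=cv2.resize(b[196:276,236:330],None,fx=5,fy=5,interpolation=cv2.INTER_CUBIC); L=cv2.resize(b[128:178,256:306],None,fx=5,fy=5,interpolation=cv2.INTER_CUBIC)
o[:400,:470]=M;o[:250,540:790]=L
cv2.imwrite('pics/c2.png',cv2.convertScaleAbs(o,alpha=1.7))
```

```text
(330, 390, 3) (432, 624, 3)
```

View pics/c1.png

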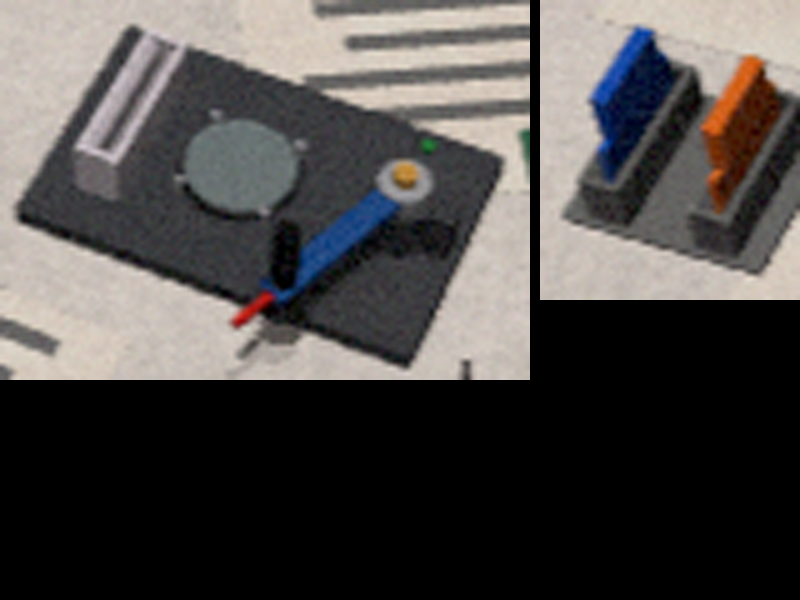

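View pics/c2.png

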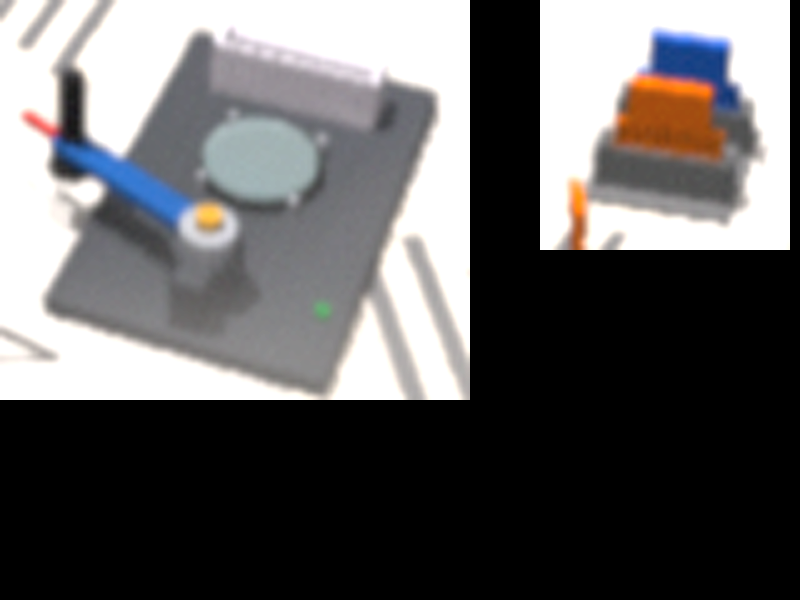

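```bash
cat > fit.py <<'E'
from h import *
from scipy.optimize import least_squares
def fit(obs,x0):
    def P(p,X):
        c,s=np.cos(p[2]),np.sin(p[2]); return [p[0]+c*X[0]-s*X[1],p[1]+s*X[0]+c*X[1],X[2]]
    f=lambda p:np.concatenate([proj(v,P(p,X))-np.array(uv) for v,uv,X in obs])
    r=least_squares(f,x0,loss='soft_l1'); return r.x,f(r.x).reshape(-1,2)
E
python3 - <<'E'
from fit import *
S=lambda u,v:('scene0',(226+u/5-.4,146+v/5-.4)); D=lambda u,v:('side0',(236+u/5-.4,196+v/5-.4))
B=[(S(130,28),(-.08,-.125,.015)),(S(502,158),(-.08,.125,.015)),(S(410,358),(.08,.125,.015)),(S(20,212),(.08,-.125,.015)),
(S(78,150),(.051,-.0985,.052)),(S(118,165),(.051,-.0715,.052)),(S(187,45),(-.051,-.0715,.052)),(S(145,30),(-.051,-.0985,.052)),(S(242,166),(0,-.015,.025)),
(D(328,385),(-.08,.125,.015)),(D(48,298),(.08,.125,.015)),(D(435,95),(-.08,-.125,.015)),(D(200,33),(.08,-.125,.015)),(D(262,158),(0,-.015,.025))]
p,r=fit([(a[0],a[1],X) for a,X in B],[.6,.05,.3]);print('blocker',p.round(4),r.round(1).tolist())
c,s=np.cos(p[2]),np.sin(p[2]);R=np.array([[c,-s],[s,c]])
for n,q in(('slot',(0,-.085)),('nest',(0,-.015)),('pivot',(0,.085))):print(n,(p[:2]+R@q).round(4))
for a in(.37,np.pi/2):print('handle',(p[:2]+R@np.array([.1*np.cos(a),.085-.1*np.sin(a)])).round(4))
S=lambda u,v:('scene0',(112+(u-540)/5-.4,140+v/5-.4)); D=lambda u,v:('side0',(256+(u-540)/5-.4,128+v/5-.4))
O=[(S(745,57),(-.03,-.006,.092)),(S(765,62),(-.03,.006,.092)),(S(703,125),(.03,-.006,.092)),(S(723,133),(.03,.006,.092)),(D(628,80),(.03,.006,.092)),(D(714,86),(-.03,.006,.092))]
q,r=fit([(a[0],a[1],X) for a,X in O],[.6,-.3,.0]);print('orange',q.round(4),r.round(1).tolist())
K=[(S(565,213),(.055,-.065,.006)),(S(760,270),(.055,.065,.006)),(D(592,190),(.055,.065,.006)),(D(730,215),(-.055,.065,.006))]
q,r=fit([(a[0],a[1],X) for a,X in K],[.6,-.35,.0]);print('rack',q.round(4),r.round(1).tolist())
E
```

```text
blocker [ 0.489   0.1326 -0.2699] [[-0.6, -0.9], [1.2, -0.6], [1.1, -0.1], [-1.0, -0.4], [-0.4, -0.0], [0.2, 0.0], [0.4, -0.3], [0.6, -0.2], [-0.1, -0.6], [-0.4, -0.1], [-1.6, 0.2], [0.6, -1.2], [-1.6, -1.1], [-0.2, -0.0]]
slot [0.4663 0.0507]
nest [0.485  0.1181]
pivot [0.5117 0.2145]
handle [0.5919 0.1548]
handle [0.485  0.1181]
orange [ 0.5221 -0.2351 -0.1364] [[0.0, -0.8], [-0.1, -0.9], [-0.2, 0.8], [-0.2, 0.2], [0.1, 0.5], [-0.4, 1.5]]
rack [ 0.5155 -0.2711 -0.1676] [[-1.0, -0.3], [0.2, -0.3], [-1.6, 0.9], [0.5, 0.7]]
```

The fits agree with each other: the orange scale lies 35 mm from the rack centre, and the residuals are about 1 px. I'll move towards the blocker and look with the wrist camera.

>>> move_arm(
  rows=[
    [0, 0, -0.5, 0, 0, -5, 1],
    [0, 0, -0.5, 0, 0, -5, 1],
    [-1.8, -3.1, -0.4, 0, 0, 0, 1],
    [-1.8, -3.1, -0.4, 0, 0, 0, 1],
    [-1.8, -3.1, -0.4, 0, 0, 0, 1],
    [-1.8, -3.1, -0.4, 0, 0, 0, 1],
    [-1.8, -3.1, -0.4, 0, 0, 0, 1],
    [-1.8, -3.1, -0.4, 0, 0, 0, 1],
    [-1.8, -3.1, -0.4, 0, 0, 0, 1],
    [-1.8, -3.1, -0.4, 0, 0, 0, 1],
    [-1.8, -3.1, -0.4, 0, 0, 0, 1],
    [-1.8, -3.1, -0.4, 0, 0, 0, 1],
    [-1.8, -3.1, -0.4, 0, 0, 0, 1],
    [-1.8, -3.1, -0.4, 0, 0, 0, 1],
    [0, 0, 0, 0, 0, 0, 1],
    [0, 0, 0, 0, 0, 0, 1],
  ],
)

```text
time: 1.43
tool_pos: [0.3574, 0.1916, 0.2838]
tool_rot: [0.0, 0.076, 0.997, 0.0]
contact_force: [-0.3, 0.7, -0.2]
gripper_width: 1.001
grasp_force: 0.0
```

```bash
cat >> h.py <<'E'
def go(x,y,z,yawdeg):
    """print tool-axis shift (cm) AFTER turning, and the az turn so that tool y is at yawdeg (mod 180)"""
    s=manip.state();q=s['tool_rot'];M=Rt.from_quat([q[1],q[2],q[3],q[0]]).as_matrix()
    cur=np.degrees(np.arctan2(M[1,1],M[0,1])); d=(yawdeg-cur+90)%180-90
    M2=Rt.from_rotvec([0,0,np.radians(d)]).as_matrix()@M
    D=np.array([x,y,z])-s['tool_pos']
    print('t',round(s['time'],2),'pos',s['tool_pos'].round(4),'yaw',cur.round(2),'az',round(-d,2),'shift cm',(M2.T@D*100).round(2),'tilt',(M[:,2]).round(4),
     'F',s['contact_force'].round(1),'w',round(s['gripper_width'],3),'g',round(s['grasp_force'],1),'j',s['joint_pos'].round(2))
E
python3 - <<'E'
from h import *
a=grab('wrist','w1')['img'];cv2.imwrite('pics/w1b.png',cv2.convertScaleAbs(cv2.resize(a,(800,600),interpolation=cv2.INTER_CUBIC),alpha=1.4))
d=np.load('pics/w1.npz');print(-d['R'].T@np.ravel(d['t']),d['R'][2])
go(.522,-.235,.2,81.5)
for X in [(.4663,.0507,.05),(.485,.118,.025),(.522,-.235,.09)]:print(proj('w1',X))
E
```

```text
[0.27997629 0.20175073 0.43162339] [ 0.29885437 -0.04524868 -0.95322538]
t 1.48 pos [0.3569 0.1926 0.2835] yaw 81.4 az -0.1 shift cm [-22.65 -39.85   8.32] tilt [-6.e-04  4.e-04 -1.e+00] F [ 0.2 -0.3 -0.4] w 0.999 g 0.0 j [ 0.31 -0.54  2.01  0.    1.67 -1.11]
[170.68852887 242.57106666]
[218.51917058 239.54789302]
[-15.62659384 315.37300283]
```

View pics/w1b.png

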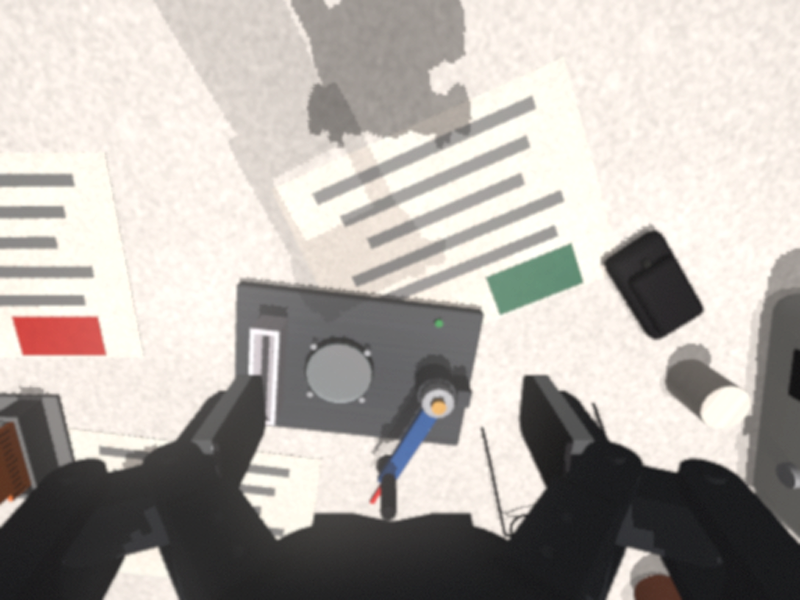

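The wrist view shows the lens at (339,372), within about 2 mm of the prediction. The slot block spans (250–280, 329–427) and the pivot is at (438,403). I'm moving over the rack now.

>>> move_arm(
  rows=[
    [-1.7, -3.1, 0.6, 0, 0, 0, 1],
    [-1.7, -3.1, 0.6, 0, 0, 0, 1],
    [-1.7, -3.1, 0.6, 0, 0, 0, 1],
    [-1.7, -3.1, 0.6, 0, 0, 0, 1],
    [-1.7, -3.1, 0.6, 0, 0, 0, 1],
    [-1.7, -3.1, 0.6, 0, 0, 0, 0.3],
    [-1.7, -3.1, 0.6, 0, 0, 0, 0.3],
    [-1.7, -3.1, 0.6, 0, 0, 0, 0.3],
    [-1.7, -3.1, 0.6, 0, 0, 0, 0.3],
    [-1.7, -3.1, 0.6, 0, 0, 0, 0.3],
    [-1.8, -2.9, 0.8, 0, 0, 0, 0.3],
    [-1.9, -2.9, 0.8, 0, 0, 0, 0.3],
    [-1.9, -3, 0.7, 0, 0, 0, 0.3],
    [0, 0, 0, 0, 0, 0, 0.3],
    [0, 0, 0, 0, 0, 0, 0.3],
  ],
)

```text
time: 2.73
tool_pos: [0.5222, -0.2332, 0.1986]
tool_rot: [-0.002, 0.074, 0.997, 0.001]
contact_force: [0.0, -0.3, 0.4]
gripper_width: 0.65
grasp_force: 0.0
```

Run:
```python
from h import *
a=grab('wrist','w2')['img'];cv2.imwrite('pics/w2b.png',cv2.convertScaleAbs(cv2.resize(a,(800,600),interpolation=cv2.INTER_CUBIC),alpha=1.6))
go(.522,-.235,.08,81.5)
for X in [(.522,-.235,.092)]:print(proj('w2',X)*1.5625)
```

```text
t 2.78 pos [ 0.5221 -0.2325  0.1995] yaw 81.61 az 0.11 shift cm [-0.06 -0.27 11.95] tilt [-0.0021  0.002  -1.    ] F [-0.3  0.6 -1.3] w 0.651 g 0.0 j [-0.55 -0.05  1.76  0.    1.43 -1.97]
[391.05009196 290.7840288 ]
```

View pics/w2b.png

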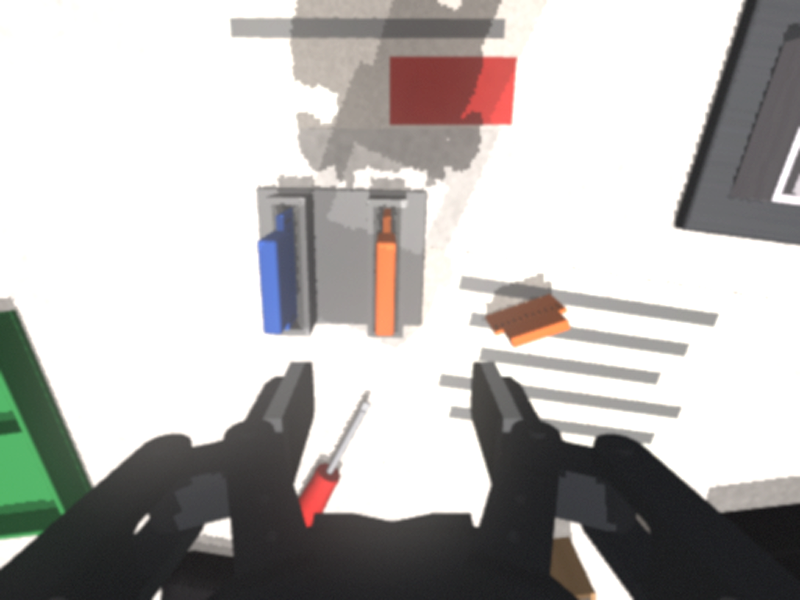

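The ridge top spans (378–395, 240) to (376–393, 335), and the jaws straddle its line.

Run:
```python
from h import *
r=lambda u,v,z:ray('w2',(u/1.5625,v/1.5625),z)[:2]
a,b=r(386.5,240,.092),r(384.5,335,.092);c,d=r(377,288,.092),r(394.5,288,.092)
print(a,b,np.linalg.norm(a-b),np.linalg.norm(c-d),'yaw',np.degrees(np.arctan2(*(b-a)[::-1])))
e,f=r(258,188,.006),r(427,190,.006);print('rack far edge',e,f,np.linalg.norm(e-f),'yaw',np.degrees(np.arctan2(*(f-e)[::-1]))-90)
m=(a+b)/2;print(m);go(m[0],m[1],.08,81.0)
```

```text
[ 0.49094405 -0.23303154] [ 0.54994517 -0.24332602] 0.059892478677003994 0.010566700902589536 yaw -9.897306627365206
rack far edge [ 0.45296192 -0.32595534] [ 0.47326296 -0.20014627] 0.12743647132553126 yaw -9.166455238038623
[ 0.52044461 -0.23817878]
t 2.78 pos [ 0.5221 -0.2325  0.1995] yaw 81.61 az 0.61 shift cm [ 0.04 -0.61 11.95] tilt [-0.0021  0.002  -1.    ] F [-0.3  0.6 -1.3] w 0.651 g 0.0 j [-0.55 -0.05  1.76  0.    1.43 -1.97]
```

The ridge measures 59.9 mm long, so this is the right scale. Descending to grasp it.

>>> move_arm(
  rows=[
    [0, -0.3, 2, 0, 0, 1, 0.3],
    [0, -0.3, 2, 0, 0, 0, 0.3],
    [0, 0, 2, 0, 0, 0, 0.3],
    [0, 0, 2, 0, 0, 0, 0.3],
    [0, 0, 2, 0, 0, 0, 0.3],
    [0, 0, 1, 0, 0, 0, 0.3],
    [0, 0, 0.9, 0, 0, 0, 0.3],
    [0, 0, 0, 0, 0, 0, -1],
    [0, 0, 0, 0, 0, 0, -1],
    [0, 0, 0, 0, 0, 0, -1],
    [0, 0, 0, 0, 0, 0, -1],
    [0, 0, 0, 0, 0, 0, -1],
    [0, 0, 0, 0, 0, 0, -1],
  ],
)

```text
time: 3.87
tool_pos: [0.5218, -0.2408, 0.0837]
tool_rot: [0.001, 0.083, 0.997, -0.001]
contact_force: [-0.4, 0.7, 5.8]
gripper_width: 0.102
grasp_force: 59.0
```

Run:
```python
from h import *
go(.4663,.0507,.2,74.5)
```

```text
t 3.87 pos [ 0.5218 -0.2408  0.0837] yaw 80.5 az 6.0 shift cm [ 13.1  26.6 -11.7] tilt [ 0.0026 -0.0016 -1.    ] F [-0.4  0.7  5.8] w 0.102 g 59.0 j [-0.56  0.06  1.85  0.    1.23 -1.97]
```

>>> move_arm(
  rows=[
    [0, 0, -0.5, 0, 0, 0, -1],
    [0, 0, -1, 0, 0, 0, -1],
    [0, 0, -1.5, 0, 0, 0, -1],
    [0, 0, -2, 0, 0, 0, -1],
    [0, 0, -2, 0, 0, 0, -1],
    [0, 0, -2, 0, 0, 3, -1],
    [0, 0, -2, 0, 0, 3, -1],
    [1.3, 2.6, -1, 0, 0, 0, -1],
    [1.5, 3, 0, 0, 0, 0, -1],
    [1.5, 3, 0, 0, 0, 0, -1],
    [1.5, 3, 0, 0, 0, 0, -1],
    [1.5, 3, 0, 0, 0, 0, -1],
    [1.5, 3, 0, 0, 0, 0, -1],
    [1.5, 3, 0, 0, 0, 0, -1],
    [1.3, 2.6, 0, 0, 0, 0, -1],
    [1, 2, 0, 0, 0, 0, -1],
    [0.4, 0.8, 0, 0, 0, 0, -1],
    [0, 0, 0, 0, 0, 0, -1],
    [0, 0, 0, 0, 0, 0, -1],
  ],
)

```text
time: 5.45
tool_pos: [0.465, 0.0449, 0.2021]
tool_rot: [0.0, 0.134, 0.991, -0.0]
contact_force: [0.7, 0.4, 0.1]
gripper_width: 0.103
grasp_force: 58.7
```

Run:
```python
from h import *
go(.4663,.0507,.15,74.5)
a=grab('wrist','w3')['img'];cv2.imwrite('pics/w3b.png',cv2.convertScaleAbs(cv2.resize(a[128:384,85:426],(800,600),interpolation=cv2.INTER_CUBIC),alpha=1.5))
```

```text
t 5.45 pos [0.465  0.0449 0.2021] yaw 74.55 az 0.05 shift cm [0.03 0.59 5.21] tilt [ 3.e-04 -7.e-04 -1.e+00] F [0.7 0.4 0.1] w 0.103 g 58.7 j [-0.06 -0.33  1.99 -0.    1.47 -1.36]
```

View pics/w3b.png

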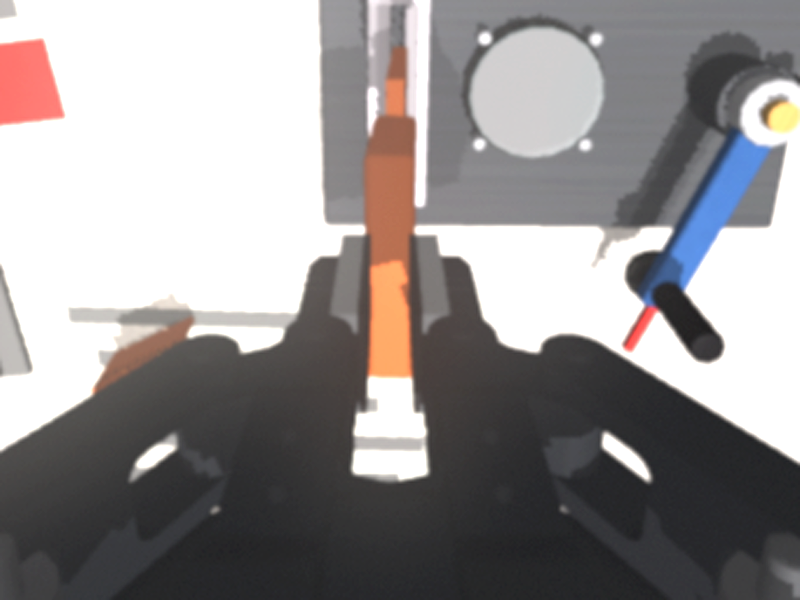

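The scale is held straight: its ridge top runs from (390,155) to (391,377) in the crop. The slot block, lens and base near edge at (325,223)–(772,226) are visible for refining the pose.

Run:
```python
from fit import *
C=lambda x,y:(85+(x+.5)/2.346-.5,128+(y+.5)/2.344-.5)
for z in(.208,.211):
    a,b=ray('w3',C(390,155),z),ray('w3',C(391.5,377),z);print(z,((a+b)/2).round(4),np.linalg.norm(a-b),np.degrees(np.arctan2(*(b-a)[1::-1])))
B=[(C(325,224),(.08,-.125,.015)),(C(772,228),(.08,.125,.015)),(C(424.5,206),(.051,-.0715,.052)),(C(538,91),(0,-.015,.025))]
p,r=fit([('w3',a,X) for a,X in B],[.489,.1326,-.27]);print(p.round(4),np.degrees(p[2]),r.round(1).tolist())
c,s=np.cos(p[2]),np.sin(p[2]);R=np.array([[c,-s],[s,c]])
for n,q in(('slot',(0,-.085)),('nest',(0,-.015)),('pivot',(0,.085))):print(n,(p[:2]+R@q).round(4))
for a in(.37,np.pi/2):print('handle',(p[:2]+R@np.array([.1*np.cos(a),.085-.1*np.sin(a)])).round(4))
h=ray('w3',C(707,346),.107);print('handle obs',h)
q=p[:2]+R@np.array([0,-.085]);go(q[0],q[1],.15,90+np.degrees(p[2]))
```

```text
0.208 [0.4646 0.0436 0.208 ] 0.059576731888902466 -15.121108868156709
0.211 [0.463 0.044 0.211] 0.05831718659519107 -15.121108868156702
[ 0.4866  0.1297 -0.2797] -16.024037166020246 [[-0.6, 0.7], [1.0, 0.6], [0.2, -0.8], [-0.4, -0.2]]
slot [0.4632 0.048 ]
nest [0.4825 0.1153]
pivot [0.5101 0.2114]
handle [0.5897 0.1509]
handle [0.4825 0.1153]
handle obs [0.58825864 0.14978969 0.107     ]
t 5.5 pos [0.4651 0.0445 0.202 ] yaw 74.48 az 0.5 shift cm [0.29 0.29 5.2 ] tilt [ 2.e-04 -7.e-04 -1.e+00] F [-0.1 -0.5 -0.5] w 0.105 g 58.7 j [-0.06 -0.33  1.99 -0.    1.47 -1.36]
```

>>> move_arm(
  rows=[
    [0.1, 0.25, 1, 0, 0, 0.5, -1],
    [0, 0.2, 1.2, 0, 0, 0, -1],
    [0, 0, 1.4, 0, 0, 0, -1],
    [0, 0, 1.2, 0, 0, 0, -1],
    [0, 0, 1, 0, 0, 0, -1],
    [0, 0, 0, 0, 0, 0, -1],
    [0, 0, 0, 0, 0, 0, -1],
  ],
)

```text
time: 6.08
tool_pos: [0.4645, 0.0496, 0.1426]
tool_rot: [-0.001, 0.139, 0.99, -0.0]
contact_force: [0.3, 0.4, 0.3]
gripper_width: 0.105
grasp_force: 58.7
```

Run:
```python
from h import *
go(.464,.049,.15,74.3)
a=grab('wrist','w4')['img'];x=a[100:276,150:330]
b=grab('side','d4')['img'];y=b[150:260,230:340]
print(proj('d4',(.464,.049,.06)))
o=np.zeros((600,800,3),np.uint8);X=cv2.resize(x,None,fx=2.5,fy=2.5,interpolation=cv2.INTER_CUBIC);Y=cv2.resize(y,None,fx=3,fy=3,interpolation=cv2.INTER_CUBIC)
o[:X.shape[0],:X.shape[1]]=X;o[:Y.shape[0],460:460+Y.shape[1]]=Y
cv2.imwrite('pics/w4b.png',cv2.convertScaleAbs(o,alpha=1.5))
```

```text
t 6.08 pos [0.4645 0.0496 0.1426] yaw 73.98 az -0.32 shift cm [ 0.03 -0.07 -0.74] tilt [-2.4e-03  1.0e-04 -1.0e+00] F [0.3 0.4 0.3] w 0.105 g 58.7 j [-0.05 -0.27  2.05 -0.    1.36 -1.34]
[296.32216137 203.30360212]
```

View pics/w4b.png

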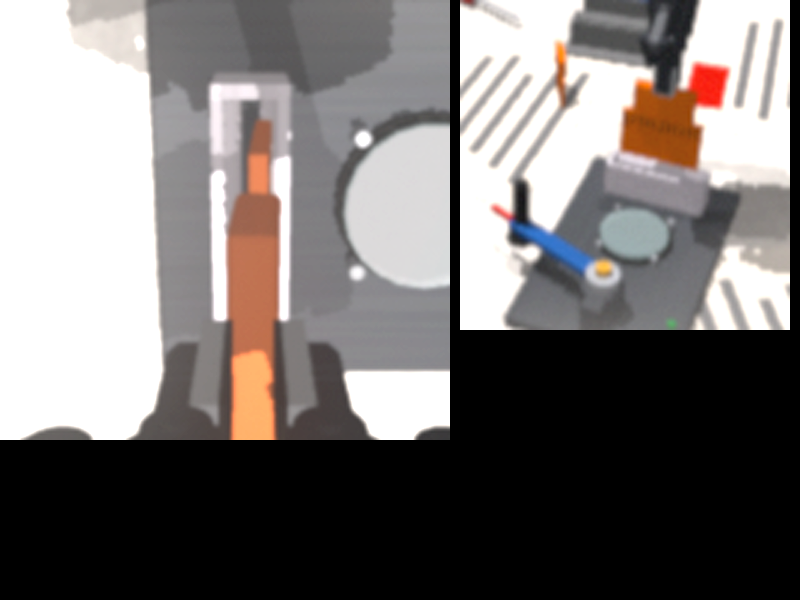

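Above the slot, the block top spans crop x 210–290, with its centre at about 250.5. The plate's lower far corner is at about (262,120), so the scale sits slightly too far along +y. I'll compute by how much.

Run:
```python
from h import *
C=lambda x,y:(150+x/2.5-.3,100+y/2.5-.3)
a=np.radians(74.0);ey=np.array([np.cos(a),np.sin(a)]);ex=np.array([np.sin(a),-np.cos(a)])
s=manip.state()['tool_pos'][:2]
def L(n,x,y,z):
    d=ray('w4',C(x,y),z)[:2]-s;print(n,'along x mm',(d@ex*1000).round(1),'y mm',(d@ey*1000).round(1))
L('plate low end',262.5,120,.065);L('plate hi end',259,155,.117);L('ridge top end',253.5,235,.151);L('ridge low end',257,196,.117)
L('block far L',210,88,.052);L('block far R',290,88,.052);L('block near L',213,320,.052);L('block near R',290,320,.052);L('block far top L',210,75,.052)
L('stud1',362,139,.025);L('stud2',357,272,.025)
```

```text
plate low end along x mm -41.8 y mm 1.1
plate hi end along x mm -41.4 y mm -0.4
ridge top end along x mm -31.7 y mm -1.9
ridge low end along x mm -30.8 y mm -0.9
block far L along x mm -50.4 y mm -16.3
block far R along x mm -50.4 y mm 10.5
block near L along x mm 34.9 y mm -16.8
block near R along x mm 34.9 y mm 11.8
block far top L along x mm -54.7 y mm -16.2
stud1 along x mm -27.9 y mm 39.6
stud2 along x mm 26.5 y mm 40.1
```

>>> move_arm(
  rows=[
    [-0.1, -0.35, 0, 0, 0, 0, -1],
    [0, 0, 0.5, 0, 0, 0, -1],
    [0, 0, 0.5, 0, 0, 0, -1],
    [0, 0, 0.4, 0, 0, 0, -1],
    [0, 0, 0.4, 0, 0, 0, -1],
    [0, 0, 0.4, 0, 0, 0, -1],
    [0, 0, 0.4, 0, 0, 0, -1],
    [0, 0, 0, 0, 0, 0, -1],
  ],
)

```text
time: 6.85
tool_pos: [0.4644, 0.0462, 0.1165]
tool_rot: [-0.001, 0.139, 0.99, -0.0]
contact_force: [-0.0, -0.3, -1.1]
gripper_width: 0.1
grasp_force: 58.7
```

The scale is 13 mm into the slot without contact force, so I'll continue down.

>>> move_arm(
  rows=[
    [0, 0, 0.4, 0, 0, 0, -1],
    [0, 0, 0.4, 0, 0, 0, -1],
    [0, 0, 0.4, 0, 0, 0, -1],
    [0, 0, 0.4, 0, 0, 0, -1],
    [0, 0, 0.3, 0, 0, 0, -1],
    [0, 0, 0.2, 0, 0, 0, -1],
    [0, 0, 0, 0, 0, 0, -1],
  ],
)

```text
time: 7.43
tool_pos: [0.4647, 0.0462, 0.0961]
tool_rot: [-0.001, 0.139, 0.99, -0.0]
contact_force: [-1.0, 0.2, -0.6]
gripper_width: 0.1
grasp_force: 58.7
```

>>> move_arm(
  rows=[
    [0, 0, 0.15, 0, 0, 0, -1],
    [0, 0, 0.15, 0, 0, 0, -1],
    [0, 0, 0.1, 0, 0, 0, -1],
    [0, 0, 0.1, 0, 0, 0, -1],
    [0, 0, 0, 0, 0, 0, -1],
  ],
)

```text
time: 7.85
tool_pos: [0.4656, 0.0462, 0.0928]
tool_rot: [0.0, 0.139, 0.99, 0.0]
contact_force: [-1.4, 0.2, 3.1]
gripper_width: 0.103
grasp_force: 59.4
```

The scale bottomed out at the expected height (TCP 0.0928, 3 N). Releasing and lifting.

>>> move_arm(
  rows=[
    [0, 0, 0, 0, 0, 0, 0],
    [0, 0, 0, 0, 0, 0, 0.2],
    [0, 0, 0, 0, 0, 0, 0.3],
    [0, 0, 0, 0, 0, 0, 0.3],
    [0, 0, -0.5, 0, 0, 0, 0.3],
    [0, 0, -1, 0, 0, 0, 0.3],
    [0, 0, -1.5, 0, 0, 0, 0.3],
    [0, 0, -2, 0, 0, 0, 0.3],
    [0, 0, -2.5, 0, 0, 0, 0.3],
    [0, 0, -2.5, 0, 0, 0, 0.5],
    [0, 0, -2, 0, 0, 0, 0.5],
    [0, 0, 0, 0, 0, 0, 0.5],
  ],
)

```text
time: 8.85
tool_pos: [0.4681, 0.046, 0.2185]
tool_rot: [0.005, 0.139, 0.99, 0.0]
contact_force: [0.6, -0.4, -0.1]
gripper_width: 0.751
grasp_force: 0.0
```

Run:
```python
from h import *
a=grab('wrist','w5')['img'];b=grab('side','d5')['img']
go(.589,.150,.2,53.0)
o=np.zeros((600,800,3),np.uint8)
o[:384,:512]=a;Y=cv2.resize(b[180:250,240:330],None,fx=3,fy=3,interpolation=cv2.INTER_CUBIC);o[390:600,:270]=Y
c=grab('scene','s5')['img'];Y=cv2.resize(c[140:210,230:330],None,fx=3,fy=3,interpolation=cv2.INTER_CUBIC);o[390:600,300:600]=Y
cv2.imwrite('pics/w5b.png',cv2.convertScaleAbs(o,alpha=1.5))
```

```text
t 8.95 pos [0.4659 0.0461 0.2134] yaw 74.01 az 21.01 shift cm [-3.58 15.71  1.36] tilt [ 3.e-03 -2.e-04 -1.e+00] F [-1.1 -0.9 -0.3] w 0.752 g 0.0 j [-0.06 -0.33  1.98  0.    1.49 -1.35]
```

View pics/w5b.png

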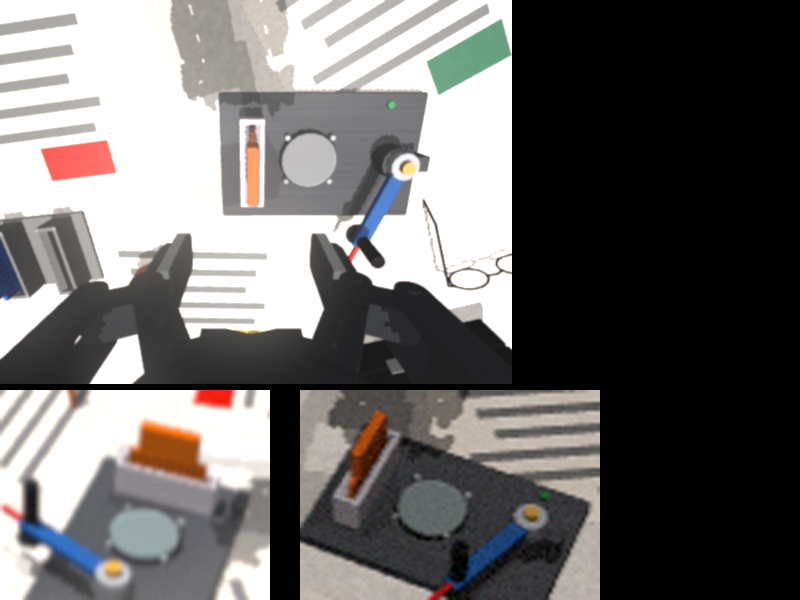

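The scale is seated upright in the slot, and the handle's top is at about (377,260). I'll measure the handle, then go to it.

Run:
```python
from h import *
h=ray('w5',(376.5,260),.107);b=ray('w5',(358,239),.062);print('handle top',h,'base',b)
for z in(.062,.07,.075):print('pivot',z,ray('w5',(408,168),z))
print('lens',ray('w5',(308.5,159),.025))
l=ray('w5',(308.5,159),.025)[:2]
for yaw in(-15.5,-16):
    y=np.radians(yaw);R=np.array([[np.cos(y),-np.sin(y)],[np.sin(y),np.cos(y)]])
    sl=np.array([.465,.0455])
    print(yaw,'from slot: nest',sl+R@[0,.07],'pivot',sl+R@[0,.17],'handle',sl+R@[.1*np.cos(.37),.17-.1*np.sin(.37)])
go(h[0],h[1],.2,53.0)
```

```text
handle top [0.58636515 0.14864508 0.107     ] base [0.58502331 0.14570986 0.062     ]
pivot 0.062 [0.51283654 0.21335402 0.062     ]
pivot 0.07 [0.50963035 0.20946871 0.07      ]
pivot 0.075 [0.50762648 0.20704039 0.075     ]
lens [0.48219828 0.11468201 0.025     ]
-15.5 from slot: nest [0.48370669 0.11295413] pivot [0.51043052 0.20931718] handle [0.59060867 0.14955545]
-16 from slot: nest [0.48429461 0.11278832] pivot [0.51185835 0.20891449] handle [0.59151193 0.14845536]
t 9.0 pos [0.465  0.0462 0.2118] yaw 74.01 az 21.01 shift cm [-3.53 15.48  1.18] tilt [ 1.e-04 -0.e+00 -1.e+00] F [-0.2 -0.7 -0.9] w 0.746 g 0.0 j [-0.06 -0.33  1.98 -0.    1.49 -1.35]
```

>>> move_arm(
  rows=[
    [0, 0, 0, 0, 0, 7, 0.5],
    [0, 0, 0, 0, 0, 7, 0.5],
    [0, 0, 0, 0, 0, 7, 0.5],
    [-0.7, 3.1, 0, 0, 0, 0, 0.5],
    [-0.8, 3.2, 0, 0, 0, 0, 0.5],
    [-0.8, 3.2, 0, 0, 0, 0, 0.5],
    [-0.8, 3.2, 0, 0, 0, 0, 0.5],
    [-0.6, 3, 0, 0, 0, 0, 0.5],
    [0, 0, 1.5, 0, 0, 0, 0.5],
    [0, 0, 2, 0, 0, 0, 0.5],
    [0, 0, 2, 0, 0, 0, 0.5],
    [0, 0, 2, 0, 0, 0, 0.5],
    [0, 0, 2, 0, 0, 0, 0.5],
    [0, 0, 1.5, 0, 0, 0, 0.5],
    [0, 0, 0.8, 0, 0, 0, 0.5],
    [0, 0, 0, 0, 0, 0, 0.5],
  ],
)

```text
time: 10.33
tool_pos: [0.5863, 0.1489, 0.0895]
tool_rot: [-0.003, 0.317, 0.948, -0.002]
contact_force: [0.6, 0.4, 0.2]
gripper_width: 0.75
grasp_force: 0.0
```

Run:
```python
from h import *
go(.589,.149,.092,53.0)
```

```text
t 10.33 pos [0.5863 0.1489 0.0895] yaw 53.0 az 0.0 shift cm [-0.21  0.17 -0.25] tilt [-7.4e-03 -9.0e-04 -1.0e+00] F [0.6 0.4 0.2] w 0.75 g 0.0 j [ 0.13  0.13  1.77  0.    1.25 -0.8 ]
```

>>> move_arm(
  rows=[
    [-0.1, 0.1, -0.2, 0, 0, 0, 0.5],
    [0, 0, 0, 0, 0, 0, -1],
    [0, 0, 0, 0, 0, 0, -1],
    [0, 0, 0, 0, 0, 0, -1],
    [0, 0, 0, 0, 0, 0, -1],
    [0, 0, 0, 0, 0, 0, -1],
    [0, 0, 0, 0, 0, 0, -1],
    [0, 0, 0, 0, 0, 0, -1],
  ],
)

```text
time: 11.0
tool_pos: [0.5915, 0.1498, 0.0972]
tool_rot: [0.001, 0.317, 0.948, 0.001]
contact_force: [-0.1, 1.9, 4.9]
gripper_width: 0.133
grasp_force: 58.7
```

Run:
```python
from h import *
go(.4835,.1135,.092,-16)
p=np.array([.511,.209]);s=manip.state()['tool_pos'][:2]-p
print(np.hypot(*s),np.degrees(np.arctan2(s[1],s[0])))
```

```text
t 11.0 pos [0.5915 0.1498 0.0972] yaw 53.01 az 69.01 shift cm [-6.47 -9.38  0.51] tilt [ 2.5e-03  7.0e-04 -1.0e+00] F [-0.1  1.9  4.9] w 0.133 g 58.7 j [ 0.13  0.13  1.76  0.    1.26 -0.8 ]
0.09992308686929617 -36.29847094404262
```

I have the handle: the measured radius from the pivot is 0.0999 m. Now I'll swing along the arc with the tool turning with it.

>>> move_arm(
  rows=[
    [0.02, -0.6, 0, 0, 0, 3.45, -1],
    [0.02, -0.6, 0, 0, 0, 3.45, -1],
    [0.02, -0.6, 0, 0, 0, 3.45, -1],
    [0.02, -0.6, 0, 0, 0, 3.45, -1],
    [0.02, -0.6, 0, 0, 0, 3.45, -1],
    [0.02, -0.6, 0, 0, 0, 3.45, -1],
    [0.02, -0.6, 0, 0, 0, 3.45, -1],
    [0.02, -0.6, 0, 0, 0, 3.45, -1],
    [0.02, -0.6, 0, 0, 0, 3.45, -1],
    [0.02, -0.6, 0, 0, 0, 3.45, -1],
    [0, 0, 0, 0, 0, 0, -1],
  ],
)

```text
time: 11.92
tool_pos: [0.543, 0.1157, 0.0972]
tool_rot: [0.001, 0.585, 0.811, 0.002]
contact_force: [1.7, 3.1, 4.7]
gripper_width: 0.135
grasp_force: 58.9
```

```bash
cat > chk.py <<'E'
from h import *
go(.4835,.1135,.092,-16)
p=np.array([.511,.209]);s=manip.state()['tool_pos'][:2]-p
print(np.hypot(*s),np.degrees(np.arctan2(s[1],s[0])))
E
python3 chk.py
```

```text
t 11.92 pos [0.543  0.1157 0.0972] yaw 18.39 az 34.39 shift cm [-1.86 -5.66  0.5 ] tilt [ 0.0029  0.0017 -1.    ] F [1.7 3.1 4.7] w 0.135 g 58.9 j [ 0.08  0.    1.89  0.    1.25 -0.25]
0.09861718240156482 -71.05024029325128
```

>>> move_arm(
  rows=[
    [0.02, -0.6, 0, 0, 0, 3.45, -1],
    [0.02, -0.6, 0, 0, 0, 3.45, -1],
    [0.02, -0.6, 0, 0, 0, 3.45, -1],
    [0.02, -0.6, 0, 0, 0, 3.45, -1],
    [0.02, -0.6, 0, 0, 0, 3.45, -1],
    [0.02, -0.6, 0, 0, 0, 3.45, -1],
    [0.02, -0.6, 0, 0, 0, 3.45, -1],
    [0.02, -0.6, 0, 0, 0, 3.45, -1],
    [0.01, -0.3, 0, 0, 0, 1.7, -1],
    [0.01, -0.3, 0, 0, 0, 1.7, -1],
    [0, 0, 0, 0, 0, 0, -1],
    [0, 0, 0, 0, 0, 0, -1],
  ],
)

```text
time: 12.92
tool_pos: [0.4907, 0.1129, 0.0971]
tool_rot: [0.001, 0.78, 0.626, 0.002]
contact_force: [3.0, 2.5, 5.7]
gripper_width: 0.134
grasp_force: 59.1
```

```bash
python3 chk.py
```

```text
t 12.92 pos [0.4907 0.1129 0.0971] yaw -12.44 az 3.56 shift cm [-0.14 -0.71  0.51] tilt [ 4.e-03  7.e-04 -1.e+00] F [3.  2.5 5.7] w 0.134 g 59.1 j [ 0.08 -0.13  2.01  0.    1.25  0.29]
0.09822754551391964 -101.91116048089104
```

>>> move_arm(
  rows=[
    [0, -0.2, 0, 0, 0, 1.1, -1],
    [0, -0.2, 0, 0, 0, 1.1, -1],
    [0, -0.2, 0, 0, 0, 1.1, -1],
    [0, 0, 0, 0, 0, 0, -1],
    [0, 0, 0, 0, 0, 0, -1],
  ],
)

```text
time: 13.33
tool_pos: [0.4849, 0.1143, 0.0971]
tool_rot: [0.001, 0.798, 0.603, 0.002]
contact_force: [4.0, 2.8, 6.0]
gripper_width: 0.129
grasp_force: 59.2
```

```bash
python3 chk.py
```

```text
t 13.33 pos [0.4849 0.1143 0.0971] yaw -15.8 az 0.2 shift cm [-0.12 -0.11  0.51] tilt [ 3.7e-03  8.0e-04 -1.0e+00] F [4.  2.8 6. ] w 0.129 g 59.2 j [ 0.08 -0.14  2.02  0.    1.26  0.36]
0.09822641940410785 -105.40959706369698
```

Not clearly at the stop yet: the tangential force is only the spring's. I'll keep pushing in small steps.

>>> move_arm(
  rows=[
    [0, -0.15, 0, 0, 0, 0.4, -1],
    [0, -0.15, 0, 0, 0, 0.4, -1],
    [0, 0, 0, 0, 0, 0, -1],
    [0, 0, 0, 0, 0, 0, -1],
  ],
)

```text
time: 13.67
tool_pos: [0.4833, 0.1148, 0.0972]
tool_rot: [0.002, 0.802, 0.598, 0.003]
contact_force: [8.8, 0.8, 2.9]
gripper_width: 0.133
grasp_force: 58.7
```

```bash
python3 chk.py
```

```text
t 13.67 pos [0.4833 0.1148 0.0972] yaw -16.6 az -0.6 shift cm [-0.12  0.05  0.52] tilt [ 7.3e-03  1.0e-04 -1.0e+00] F [8.8 0.8 2.9] w 0.133 g 58.7 j [ 0.08 -0.15  2.03 -0.    1.25  0.37]
0.09822897433369332 -106.37303277815568
```

>>> move_arm(
  rows=[
    [0, -0.15, 0, 0, 0, 0, -1],
    [0, -0.1, 0, 0, 0, 0, -1],
    [0, 0, 0, 0, 0, 0, -1],
    [0, 0, 0, 0, 0, 0, -1],
    [0, 0, 0, 0, 0, 0, -1],
  ],
)

```text
time: 14.08
tool_pos: [0.4827, 0.1149, 0.0973]
tool_rot: [0.004, 0.802, 0.598, 0.005]
contact_force: [15.9, 1.7, -2.9]
gripper_width: 0.131
grasp_force: 58.6
```

```bash
python3 chk.py
python3 - <<'E'
from h import *
b=grab('side','d6')['img'];c=grab('scene','s6')['img']
o=np.zeros((600,800,3),np.uint8)
o[:400,:400]=cv2.resize(b[170:270,230:330],None,fx=4,fy=4,interpolation=cv2.INTER_CUBIC)
o[:400,400:]=cv2.resize(c[130:230,235:335],None,fx=4,fy=4,interpolation=cv2.INTER_CUBIC)
cv2.imwrite('pics/f.png',cv2.convertScaleAbs(o,alpha=1.5))
E
```

```text
t 14.08 pos [0.4827 0.1149 0.0973] yaw -16.61 az -0.61 shift cm [-0.12  0.11  0.53] tilt [ 1.210e-02 -7.000e-04 -9.999e-01] F [15.9  1.7 -2.9] w 0.131 g 58.6 j [ 0.08 -0.15  2.03 -0.    1.25  0.38]
0.0982398193440002 -106.75150618023883
```

View pics/f.png

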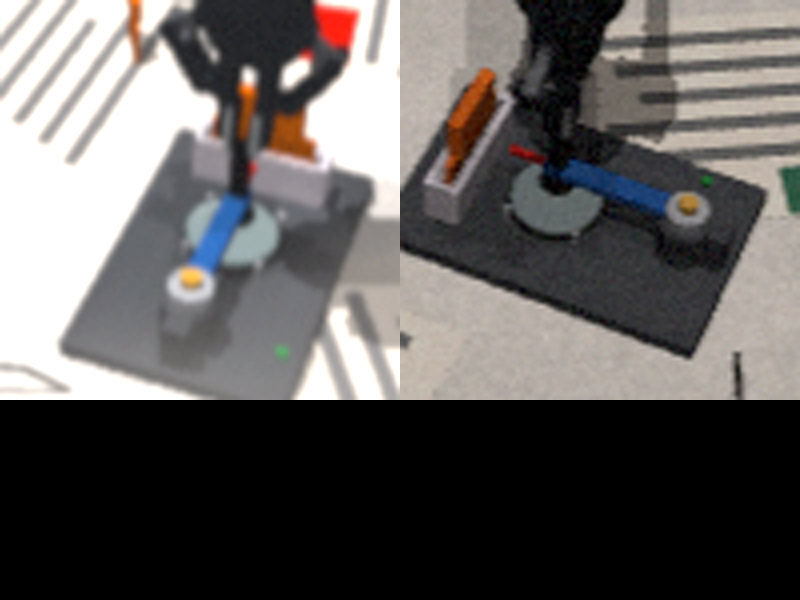

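The arm is over the lens with its pointer towards the slot. It is against the stop: 2.5 mm of extra command moved it only 0.6 mm and raised the force to 16 N. The scale is seated and the lens is in its nest, so I'm handing in.

```bash
python3 -c "
from plant import manip
print(manip.job_done())"
```

```text
the job is handed in; nothing more can be done
None
```

I handed the job in at about 14 s: the orange scale rests on the bottom of the slot, released, and the gripper is holding the blue arm against its forward stop. The hand-in gave no verdict.

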